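Fetch the low parallel from behind the tall one

TASK

The low parallel still missing from the drilling set-up is in the wooden stand, blocked by the tall parallel in front of it. Lift the tall parallel out and set it aside, take the low one from the slot behind and stand it on edge on the tray's mat right alongside its twin (side by side, parallel, within a few centimetres), then put the tall one back, fully down in the stand's front slot. They are ground tools: set them down without dropping them, and do not shift the other things in the tray.

Things in the scene. Friction and masses are not known exactly. Their poses are not given: they have to be found in the camera images.
- stand: Wooden stand, fixed in either drawer; 78 (x) x 130 (y) x 18 mm; origin: centre of its underside, at z = 0; x away from the robot, y along its slots. Slots 110 mm long, floor 8 mm above the underside, 5 mm round-topped ribs between: front slot 20 mm wide at x = -21 mm, middle 16 mm at +2, rear (empty) 16 mm at +23. Clear floor before it to x = -120 mm. Drawer walls 88 mm high.
- front_slot (a point): Centre of the floor of the stand's front slot, 8 mm above the drawer floor: the tall parallel's origin is here when it is home. Axes as the stand.
- tall_parallel: Tall ground-steel parallel, a plain bar 16 mm thick (x), 100 mm long (y), 48 mm high (z), 0.4 to 0.75 kg, with two dark cross holes; starts standing on edge in the front slot, its top 56 mm above the drawer floor. Origin at the centre of its underside.
- low_parallel: Low ground-steel parallel, a plain bar 12 mm thick (x), 100 mm long (y), 24 mm high (z), about 0.2 kg; starts on edge in the middle slot, its top 32 mm above the drawer floor and 14 mm above the ribs, only 9 mm behind the tall one, so that no finger fits between them. Origin at the centre of its underside.
- tray: Shallow metal tray fixed in the other drawer, inside 190 (x) x 166 (y) mm, rim 20 mm high; origin: centre of its underside, on the drawer floor; x away from the robot. Its rubber mat's top is 4 mm above the underside. The twin stands across the near part; the far part (x over 33 mm) holds V-block and bushing; the mat between is free.
- twin_parallel: Twin of the low parallel, same shape and size (12 x 100 x 24 mm), on edge on the tray's mat near x = -60 mm in the tray's frame, its length roughly along the tray's y, its +x to the far side. Origin at the centre of its underside. At least 75 mm of mat is free on its far side. Stays where it is.
- v_block: Steel V-block 50 x 50 x 40 mm in the far part of the tray. Origin at the centre of its underside. Stays where it is.
- bushing: Flanged bronze bushing, 44 mm across, 30 mm high, in the far part of the tray. Origin at the centre of its underside. Stays where it is.
Mind the look-alikes: they are no part of the job. There is more than one size of the tall_parallel; the one meant has the size given above.

How it is judged:
By the outcome, as a careful person would: the job done as asked, in the order asked, and still so for the second after the job is handed in, with the robot touching nothing.
It also fails if it takes over 67 s, if anything falls off the work surface, if the arm or the gripper's body presses on something with over 40 N, if the wrist force passes 120 N, or if a joint passes its speed limit or range.

ROBOT

A 7-joint arm with a two-finger parallel gripper is mounted at the origin on a cart in front of the work surface, level with it; the furniture and walls round the work are solid. World frame = base frame: x ahead of the robot, y to its left, z up, the work surface at z = 0. Lengths are in m, angles in rad, forces in N, time in s.
With the tool pointing down it reaches from about 0.425 to 0.875 m from the base axis. Payload 4.7 kg.
Tool frame: the origin (TCP) lies on the mounting face of the last link; the fingertips stand 182 mm ahead of it and the grasp point (between the pads) lies ahead of it (ctrl.grip_point_offset is the z of the grasp point in the tool frame, in m); z points along the fingers, y is the line along which they close (so a half turn about z gives the same grasp; the last joint's range is limited). The gripper opens to 87 mm and grips with 3 to 60 N. Pads are 19 mm wide; open, the fingers measure 117 mm over their backs; the gripper's body (75 mm by 190 mm) begins 51 mm behind the grasp point.
Start: joints at [-1.098, 0.321, -0.07, 1.45, 0.023, 1.371, -0.057], TCP at [0.288, 0.583, 0.405] pointing down, gripper open.
Joint ranges: [-2.86, 2.86], [-0.3, 2.09], [-1.38, 1.24], [0.06, 2.45], [-1.56, 4.7], [0.09, 2.05], [-2.69, 2.69]. Speed limits (rad/s): [2.57, 2.57, 3.14, 3.14, 3.14, 3.14, 3.14].

INTERFACE

Orientations are given as a rotation vector (axis times angle).
In Python, from bench import ctrl gives the robot as it stands.
- The arm moves only by the tool hand_motion, called after "Request:" in YAML: its name, and indented under it one key for each argument. Schema: {"type":"object","properties":{"segments":{"type":"array","items":{"type":"object","properties":{"tx":{"type":"number"},"ty":{"type":"number"},"tz":{"type":"number"},"rz":{"type":"number"},"jaw":{"type":"number"}},"additionalProperties":false,"required":["jaw"]},"minItems":1,"maxItems":20},"grip_force":{"type":"number"},"only":{"type":"string"},"quiet":{"type":"boolean"},"lines":{"type":"string"}},"required":["segments"],"additionalProperties":false}. segments is a list of rows, 1 to 20 of them, each an object with the fields tx, ty, tz (the shift in fractions of the full range, 1 being 0.75 m), rz (a turn about the tool's z in shares of 2 pi rad (1.0 is 2 pi rad)), jaw (the opening from 0.0 (shut) to 1.0 (fully open)); a field left out counts as zero (the opening has to be given); each row is the pose to reach, as a shift and turn from the pose commanded when the call began, along the tool's axes at that moment; what a row does not reach only later rows make up. A row lasts 1/10 s, in which the tool goes at most 0.05 m and 0.15 rad, less where a joint would pass 70% of its speed; a pose out of reach is approached as far as the arm can. The fingers move at their own pace and stop on an object; grip_force is the grip in N (left out, the last holds). Time passes only in rows, so rows that do not move let the fingers close. The tool returns the time, the measured TCP pose, the force, the opening and the grip force at its end. only (a regular expression) keeps the lines of the reply that match it, lines (a string "A,B") keeps lines A to B, and quiet returns only ok. Shift and turn numbers lie between -1 and 1, and a call with a number outside is refused. Input that does not fit is refused with a message, and nothing moves.
- ctrl.get_state(): the state, without advancing time (a new reading comes with each control period).
- ctrl.get_image(name): name is "side" or "top"; returns (picture, depth): 420x560x3 uint8, red, green, blue; 420x560 float32, m along the optical axis (not along the pixel's ray), 0 where there is no reading.
- ctrl.camera_model(name): a dict with "vertical_fov" (degrees; the focal length in pixels is half the picture's height over the tangent of half this angle, whatever the lens; pixels are square), "cx", "cy" (the principal point, pixels), "rvec" (rotation vector, rad) and "tvec" (3), from world to camera coordinates, as OpenCV has them. Camera axes: x right, y down, z forward; pixel columns grow to the right and rows downward; lengths in m; the calibration is good to about 2 mm. A picture is of the moment at which its call begins. camera_model takes no time and is no camera call.
- ctrl.close_job(): hands the job in; it is judged then, once.
The state is a dict: "time": time; "joint_positions": joint angles; "qd": joint speeds; "joint_torque": joint torques, N m; "position": TCP position; "tool_rot": TCP orientation; "ft_force": force on the tool from outside, world axes, zero at the start; "torque": the same for the moment, N m; "grip_width": opening from 0.0 (shut) to 1.0 (fully open); "grip_force": force on a finger pad.
Only numpy, scipy, OpenCV 4.12 (cv2) and the standard library are available. Lean on these libraries where they do the work, as an engineer would, in place of code of your own. Each camera call takes 0.05 s, during which the arm holds its last target. There are 200 camera calls.

## Working session

There is one attempt and no reset: what is moved stays moved. The work goes in short steps, Python scripts to look and compute and a tool call to move; the robot and the scene stay as the last step left them, time stands still between calls to the robot, and variables do not carry over. Pictures are saved under pics/ and viewed, at most 10 in all, crops included, and the job is handed in when it is done.

```bash
ls; mkdir -p pics
```

Run:
```python
from bench import ctrl
import cv2,numpy as np
s=ctrl.get_state()
print(s['time'],s['position'],s['tool_rot'],s['grip_width'],ctrl.grip_point_offset)
for n in("side","top"):
    im,d=ctrl.get_image(n); np.savez(f"pics/{n}0.npz",im=im,d=d)
    cv2.imwrite(f"pics/{n}0.png",im[:,:,::-1]); m=ctrl.camera_model(n)
    R=cv2.Rodrigues(np.array(m["rvec"],float))[0]; print(n,m,"cam at",-R.T@np.array(m["tvec"]),"axis",R[2],(d>0).mean())
```

```text
pics
0.0 [0.28778643 0.58257856 0.4036591 ] [-7.14274606e-01 -3.05892983e+00  2.98606950e-03] 0.9996583553687041 0.1635
side {'vertical_fov': 46.17443238433762, 'cx': 285.3808087015064, 'cy': 209.2495189656312, 'rvec': array([ 2.08427026, -0.65760429,  0.31831183]), 'tvec': array([-0.44521036,  0.25543954,  0.84415329])} cam at [ 0.06731384 -0.71738516  0.67593179] axis [ 0.45620443  0.68970824 -0.5622989 ] 0.9959948979591837
top {'vertical_fov': 56.646507509100026, 'cx': 283.34642635245814, 'cy': 206.63477107194362, 'rvec': array([ 2.14603288, -2.16925717,  0.16667598]), 'tvec': array([0.03473441, 0.57328944, 0.8901933 ])} cam at [0.44613255 0.04457745 0.95983852] axis [ 0.13717104 -0.01723073 -0.9903975 ] 0.9959821428571428
```

View pics/top0.png

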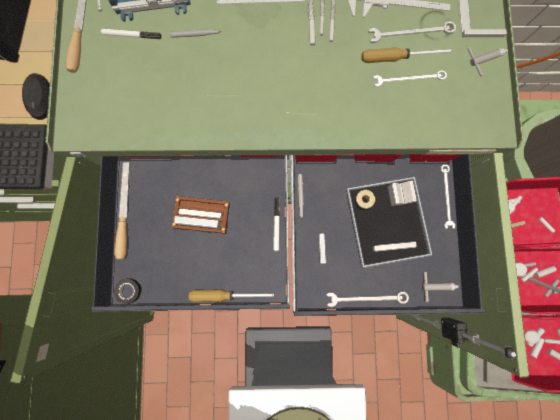

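View pics/side0.png

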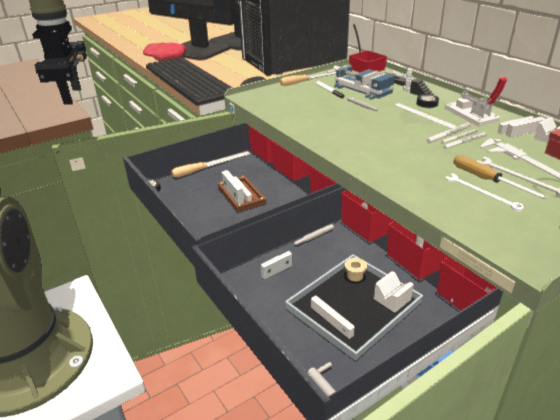

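The top view shows the stand at about (200,215) in the left drawer, with two bars in it. The tray is at (390,222), with the twin at (395,246). A loose bar with holes lies at (322,248), top view, and (277,264), side view. I'll measure the heights and outlines next.

Create h.py:
```python
from bench import ctrl
import cv2,numpy as np
def cam(n):
    m=ctrl.camera_model(n); R=cv2.Rodrigues(np.array(m["rvec"],float))[0]
    return 210/np.tan(np.radians(m["vertical_fov"]/2)),m["cx"],m["cy"],R,np.array(m["tvec"],float)
def ray(n,uv):
    f,cx,cy,R,t=cam(n); uv=np.atleast_2d(uv).astype(float)
    return -R.T@t, np.c_[(uv[:,0]-cx)/f,(uv[:,1]-cy)/f,np.ones(len(uv))]@R
def plane(n,uv,z):
    c,r=ray(n,uv); return c+r*((z-c[2])/r[:,2])[:,None]
def cloud(n,d):
    v,u=np.mgrid[:420,:560]; c,r=ray(n,np.c_[u.ravel(),v.ravel()])
    P=c+r*d.ravel()[:,None]; P[d.ravel()==0]=np.nan; return P.reshape(420,560,3)
def tri(uvt,uvs):
    c1,r1=ray("top",uvt);c2,r2=ray("side",uvs)
    A=np.c_[r1[0],-r2[0]];s=np.linalg.lstsq(A,c2-c1,rcond=None)[0]
    a,b=c1+s[0]*r1[0],c2+s[1]*r2[0]; return (a+b)/2,np.linalg.norm(a-b)
def bars(n,im,box,thr=150,amin=20):
    u0,v0,u1,v1=box; g=im[v0:v1,u0:u1].astype(int)
    m=((g.min(2)>thr)&(g.max(2)-g.min(2)<40)).astype(np.uint8)
    out=[]
    for c in cv2.findContours(m,cv2.RETR_EXTERNAL,cv2.CHAIN_APPROX_NONE)[0]:
        if cv2.contourArea(c)>amin:
            r=cv2.minAreaRect(c); out.append((np.array(r[0])+[u0,v0],cv2.boxPoints(r)+[u0,v0],cv2.contourArea(c)))
    return out
```

Run:
```python
from h import *
np.set_printoptions(precision=4,suppress=True)
P={};I={}
for n in("top","side"):
    z=np.load(f"pics/{n}0.npz");I[n]=z["im"];P[n]=cloud(n,z["d"])
med=lambda n,u0,v0,u1,v1:np.nanmedian(P[n][v0:v1,u0:u1,2])
print("floor L",med("top",140,180,165,260),"floor R",med("top",315,175,340,220),"mat",med("top",365,215,410,235),"worktop",med("top",240,60,300,130),"wall",np.nanmax(P["top"][180:260,284:296,2]),"side floorL",med("side",170,200,200,220))
for n,bx in(("top",(170,195,232,236)),("top",(366,236,424,256)),("top",(314,228,332,268))):
    for c,b,a in bars(n,I[n],bx):
        m=np.zeros((420,560),np.uint8);cv2.fillPoly(m,[b.astype(int)],1)
        z=P[n][...,2][m>0];zz=np.nanpercentile(z,80)
        w=plane(n,b,zz);print(n,c,a,"z",np.nanpercentile(z,[20,50,80,95]),"\n",w,np.linalg.norm(w-np.roll(w,1,0),axis=1),w.mean(0))
def up(n,b,k):
    u0,v0,u1,v1=b;return cv2.resize(I[n][v0:v1,u0:u1,::-1],None,fx=k,fy=k,interpolation=cv2.INTER_CUBIC)
a=up("top",(165,190,237,240),5);b=up("side",(205,160,277,215),5);c=up("side",(250,245,322,285),5);d=up("top",(300,225,372,275),5)
cv2.imwrite("pics/crop1.png",np.vstack([np.hstack([a,d]),np.hstack([b,np.vstack([c,np.zeros((75,360,3),np.uint8)])])]))
# top-height map of the stand from depth
m=P["top"][196:236,170:232];fl=med("top",140,180,165,260)
print(np.round((m[::2,::3,2]-fl)*1000).astype(int))
```

```text
floor L -0.00018349211750645633 floor R -0.0006200159455273524 mat 0.0036316149389761243 worktop 0.14836219380601978 wall 0.09335007498197989 side floorL -0.001364398116922405
top [195.4489 221.4767] 276.0 z [0.0533 0.0557 0.057  0.0583] 
 [[0.5358 0.2838 0.057 ]
 [0.5529 0.2824 0.057 ]
 [0.541  0.1824 0.057 ]
 [0.524  0.184  0.057 ]] [0.1005 0.0172 0.1007 0.0172] [0.5384 0.2331 0.057 ]
top [199.4397 213.0726] 184.5 z [0.0292 0.0317 0.0334 0.0345] 
 [[0.56   0.2787 0.0334]
 [0.5732 0.2776 0.0334]
 [0.5617 0.1791 0.0334]
 [0.5486 0.1804 0.0334]] [0.099  0.0132 0.0992 0.0132] [0.5609 0.229  0.0334]
top [394.6139 246.1386] 164.0 z [0.0241 0.0273 0.0287 0.0301] 
 [[ 0.4792 -0.1865  0.0287]
 [ 0.4879 -0.286   0.0287]
 [ 0.4752 -0.2865  0.0287]
 [ 0.4665 -0.1872  0.0287]] [0.0127 0.0999 0.0128 0.0997] [ 0.4772 -0.2366  0.0287]
top [321.9227 248.0304] 135.0 z [0.0231 0.0328 0.0345 0.036 ] 
 [[ 0.5098 -0.0542  0.0345]
 [ 0.5104 -0.0671  0.0345]
 [ 0.4395 -0.069   0.0345]
 [ 0.439  -0.0562  0.0345]] [0.0709 0.0129 0.0709 0.0128] [ 0.4747 -0.0617  0.0345]
[[                   1                
[... 8443 characters left out ...]
        0                    0                    1
                     5                   17                   17
                    18 -9223372036854775808                    1]
 [                   0                   -1                   -1
                     1                    1                   -2
                    -2                   -3                   -1
                     0                   -1                    1
                    -1                   -3                   -1
                    -2                    2                    0
                     0                   -2                   -3]]<stdin>:19: RuntimeWarning: invalid value encountered in cast
```

View pics/crop1.png

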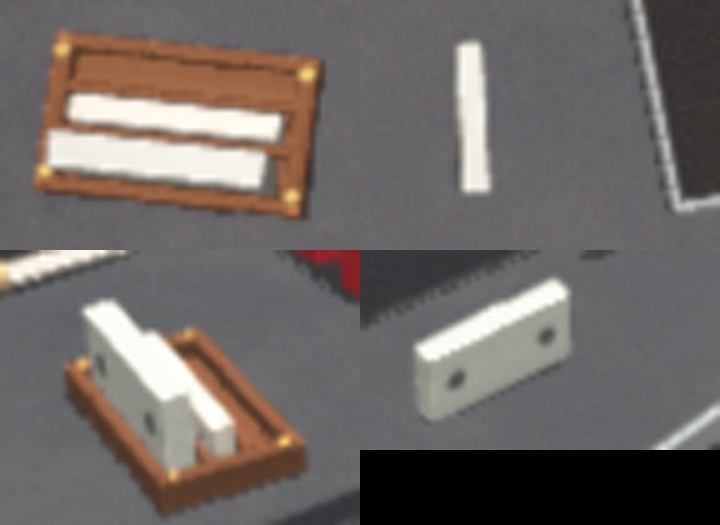

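The tall parallel could be one of two bars. The one in the stand, at top (195,221), measures 100×17 mm with its top at z≈57 mm, and it stands in front of the low bar, so it fits. The loose bar at top (322,248) measures 71×13×34 mm, so it's the look-alike. The enlarged crop confirms the first one: the holed bar in the front slot, with the low bar behind it. Next I'll cross-check the slot pose using the brass pins and the side view, then check for obstacles along the path.

Run:
```python
from h import *
from scipy.spatial.transform import Rotation as Ro
np.set_printoptions(precision=4,suppress=True)
P={};I={}
for n in("top","side"):
    z=np.load(f"pics/{n}0.npz");I[n]=z["im"];P[n]=cloud(n,z["d"])
# pins (yellowish: G close to R, B low) in stand region
im=I["top"][190:240,165:237].astype(int);m=((im[...,1]>140)&(im[...,0]-im[...,2]>55)).astype(np.uint8)
k,l,st,ce=cv2.connectedComponentsWithStats(m)
pins=[ce[i]+[165,190] for i in range(1,k) if st[i,4]>2]
pw=plane("top",np.array(pins),.0185);print("pins",np.array(pins),pw,pw.mean(0))
# side check: triangulate far/near top ends of tall bar
from itertools import product
for nm,z,c in(("tall",.0565,(.5384,.2331)),("low",.0325,(.5609,.229)),("twin",.0285,(.4772,-.2366))):
    f,cx,cy,R,t=cam("side")
    pts=[]
    for e in(-.05,.05):
        yaw=-.119 if nm!="twin" else .087
        X=np.array([c[0]-e*np.sin(yaw),c[1]+e*np.cos(yaw),z]);q=R@X+t;pts.append((f*q[0]/q[2]+cx,f*q[1]/q[2]+cy))
    print(nm,"side px predicted ends",np.array(pts))
# obstacles
X=P["top"].reshape(-1,3);X=X[~np.isnan(X[:,0])]
a,b=np.array([.288,.583]),np.array([.54,.233]);u=(b-a)/np.linalg.norm(b-a);s=(X[:,:2]-a)@u;dd=abs((X[:,:2]-a)@[-u[1],u[0]])
print("max z path1",[round(float(X[(dd<.13)&(s>q)&(s<q+.08)][:,2].max()),3) for q in np.arange(.1,.5,.08)])
for x0 in np.arange(.3,.8,.05): 
    o=[]
    for y0 in np.arange(-.4,.45,.1):
        k=X[(X[:,0]>x0)&(X[:,0]<x0+.05)&(X[:,1]>y0)&(X[:,1]<y0+.1)];o.append(int(1000*np.percentile(k[:,2],99)) if len(k) else -1)
    print(round(x0,2),o)
r=Ro.from_rotvec(ctrl.get_state()["tool_rot"]).as_matrix();p=ctrl.get_state()["position"]
print(r,"shift to tall:",r.T@(np.array([.5384,.2331,.35])-p),"turn",np.arctan2(r[1,1],r[0,1])+.119)
vis=cv2.resize(I["side"][150:215,205:277,::-1],None,fx=8,fy=8,interpolation=cv2.INTER_NEAREST);cv2.imwrite("pics/side_z.png",vis)
```

```text
pins [[177.     199.2857]
 [226.     204.2857]
 [173.5    223.5   ]
 [222.875  228.875 ]] [[0.5971 0.287  0.0185]
 [0.5836 0.1678 0.0185]
 [0.538  0.2939 0.0185]
 [0.5237 0.1749 0.0185]] [0.5606 0.2309 0.0185]
tall side px predicted ends [[239.3433 187.7404]
 [223.9237 169.7723]]
low side px predicted ends [[248.9172 193.9389]
 [233.1962 175.9066]]
twin side px predicted ends [[350.9638 326.1687]
 [312.2066 295.1003]]
max z path1 [0.108, 0.094, 0.093, 0.059, 0.147]
0.3 [91, 91, 90, 91, 92, 91, 92, 92, 91]
0.35 [19, 10, 9, 9, 90, 90, 90, 90, 90]
0.4 [10, 21, 20, 33, 90, 3, 3, 19, 89]
0.45 [20, 30, 28, 35, 90, 3, 3, 4, 90]
0.5 [20, 7, 21, 33, 89, 57, 58, 3, 90]
0.55 [20, 45, 35, 13, 89, 33, 35, 3, 90]
0.6 [18, 45, 35, 13, 90, 3, 18, 3, 90]
0.65 [150, 151, 151, 151, 151, 150, 150, 151, 151]
0.7 [151, 151, 151, 151, 151, 151, 151, 151, 151]
0.75 [151, 151, 151, 151, 151, 151, 151, 151, 152]
[[-0.8966  0.4429 -0.0007]
 [ 0.4429  0.8966 -0.0016]
 [-0.0001 -0.0017 -1.    ]] shift to tall: [-0.3794 -0.2023  0.0542] turn 1.2309690642474174
```

View pics/side_z.png

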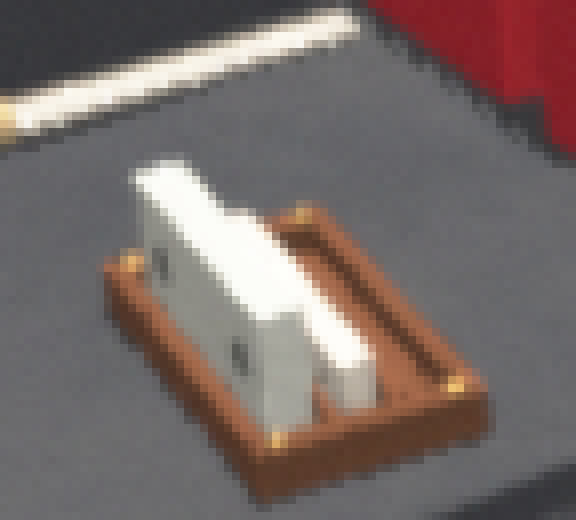

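The side crop shows the tall bar's near top end at about (240,188) px and the far end at about (225,170) px. Both are within about 1 px of the prediction. The pins put the front slot at (0.540,0.233), which agrees with the bar at (0.538,0.233). Moving above it now.

Careful with the scale: shifts go in shares of 0.75 m and turns go in shares of 2 pi rad. That gives: -0.379 m is -0.5053, 0.104 m is 0.1387, 1.231 rad is 0.1959.

Request:
hand_motion:
  segments:
    - {"tx": -0.5053, "ty": -0.2693, "tz": 0.072, "rz": 0.1959, "jaw": 1}
    - {"tx": -0.5053, "ty": -0.2693, "tz": 0.072, "rz": 0.1959, "jaw": 1}
    - {"tx": -0.5053, "ty": -0.2693, "tz": 0.072, "rz": 0.1959, "jaw": 1}
    - {"tx": -0.5053, "ty": -0.2693, "tz": 0.072, "rz": 0.1959, "jaw": 1}
    - {"tx": -0.5053, "ty": -0.2693, "tz": 0.072, "rz": 0.1959, "jaw": 1}
    - {"tx": -0.5053, "ty": -0.2693, "tz": 0.072, "rz": 0.1959, "jaw": 1}
    - {"tx": -0.5053, "ty": -0.2693, "tz": 0.072, "rz": 0.1959, "jaw": 1}
    - {"tx": -0.5053, "ty": -0.2693, "tz": 0.072, "rz": 0.1959, "jaw": 1}
    - {"tx": -0.5053, "ty": -0.2693, "tz": 0.072, "rz": 0.1959, "jaw": 0.5}
    - {"tx": -0.5053, "ty": -0.2693, "tz": 0.1387, "rz": 0.1959, "jaw": 0.5}
    - {"tx": -0.5053, "ty": -0.2693, "tz": 0.1387, "rz": 0.1959, "jaw": 0.5}
    - {"tx": -0.5053, "ty": -0.2693, "tz": 0.1387, "rz": 0.1959, "jaw": 0.5}
    - {"tx": -0.5053, "ty": -0.2693, "tz": 0.1387, "rz": 0.1959, "jaw": 0.5}
  grip_force: 50

```text
time: 1.4
position: [0.5383, 0.2352, 0.3025]
tool_rot: [2.347, 2.088, 0.004]
ft_force: [0.2, 0.6, -0.0]
grip_width: 0.629
grip_force: 0.0
```

Create st.py:
```python
from h import *
import sys
from scipy.spatial.transform import Rotation as Ro
np.set_printoptions(precision=4,suppress=True)
s=ctrl.get_state();r=Ro.from_rotvec(s["tool_rot"]).as_matrix()
print("t",s["time"],"p",s["position"],"F",np.array(s["ft_force"]),"w",s["grip_width"],"j7",s["joint_positions"][6],"yaw of tool y",np.arctan2(r[1,1],r[0,1]),"z axis",r[:,2])
if len(sys.argv)>3: # target x y z yaw
    g=list(map(float,sys.argv[1:5]));print("shift",r.T@(np.array(g[:3])-s["position"]),"turn",np.arctan2(r[1,1],r[0,1])-g[3])
```

```bash
python3 st.py .5388 .2332 .217 -.118
```

Run:
```python
from h import *
P=cloud("top",np.load("pics/top0.npz")["d"]).reshape(-1,3);k=P[(P[:,2]>.14)&(P[:,1]<.3)&(P[:,1]>-.35)&(P[:,0]<.75)]
print("edge x",[round(float(k[(abs(k[:,1]-y)<.03)][:,0].min()),3) for y in(-.3,-.2,.1,.15,.2,.25)])
k=P[(P[:,2]>.06)&(P[:,2]<.13)&(P[:,0]>.6)&(P[:,0]<.72)&(abs(P[:,1]-.2)<.06)];print(len(k),k[:,0].min() if len(k) else "")
```

```text
t 1.4 p [0.5383 0.2352 0.3025] F [ 0.151   0.5948 -0.0079] w 0.6286301676237206 j7 -0.5064861999359643 yaw of tool y -0.11693330688498327 z axis [ 0.0018  0.0015 -1.    ]
shift [-0.0021  0.0006  0.0855] turn 0.0010666931150167258
edge x [0.681, 0.683, 0.682, 0.682, 0.679, 0.68]
178 0.6818768985176487
```

To row units: 0.0845 m is 0.1127, 0.07 m is 0.0933.

Request:
hand_motion:
  segments:
    - {"tx": -0.0013, "tz": 0.0533, "jaw": 0.5}
    - {"tx": -0.0013, "tz": 0.0933, "jaw": 0.5}
    - {"tx": -0.0013, "tz": 0.1127, "jaw": 0.5}
    - {"tx": -0.0013, "tz": 0.1127, "jaw": 0.5}
    - {"tx": -0.0013, "tz": 0.1127, "jaw": 0.5}
    - {"tx": -0.0013, "tz": 0.1127, "jaw": 0}
    - {"tx": -0.0013, "tz": 0.1127, "jaw": 0}
    - {"tx": -0.0013, "tz": 0.1127, "jaw": 0}
    - {"tx": -0.0013, "tz": 0.1127, "jaw": 0}
    - {"tx": -0.0013, "tz": 0.1127, "jaw": 0}
    - {"tx": -0.0013, "tz": 0.1127, "jaw": 0}
    - {"tx": -0.0013, "tz": 0.1127, "jaw": 0}
  grip_force: 50

```text
time: 2.6
position: [0.5383, 0.2329, 0.2166]
tool_rot: [2.35, 2.085, 0.001]
ft_force: [-0.2, -1.2, 0.7]
grip_width: 0.182
grip_force: 49.9
```

```bash
python3 st.py
```

```text
t 2.6 p [0.5383 0.2329 0.2166] F [-0.2064 -1.2416  0.6751] w 0.1818394962791531 j7 -0.47891360511014597 yaw of tool y -0.1190753027245956 z axis [ 0.0006  0.0003 -1.    ]
```

To row units: -0.06 m is -0.08, -0.008 m is -0.0107.

Request:
hand_motion:
  segments:
    - {"tz": -0.0133, "jaw": 0}
    - {"tz": -0.0333, "jaw": 0}
    - {"tz": -0.06, "jaw": 0}
    - {"tz": -0.08, "jaw": 0}
    - {"tz": -0.08, "jaw": 0}
    - {"ty": -0.0267, "tz": -0.08, "jaw": 0}
    - {"ty": -0.0533, "tz": -0.0667, "jaw": 0}
    - {"ty": -0.08, "tz": -0.04, "jaw": 0}
    - {"ty": -0.08, "tz": -0.02, "jaw": 0}
    - {"ty": -0.08, "tz": -0.0107, "jaw": 0}
    - {"ty": -0.08, "tz": -0.004, "jaw": 0}
    - {"ty": -0.08, "jaw": 0}
    - {"ty": -0.08, "jaw": 0}
    - {"ty": -0.08, "jaw": 0}
  grip_force: 60

```text
time: 4.0
position: [0.4791, 0.24, 0.2168]
tool_rot: [2.35, 2.085, 0.001]
ft_force: [0.9, 0.7, -4.2]
grip_width: 0.178
grip_force: 59.9
```

```bash
python3 st.py
```

```text
t 4.0 p [0.4791 0.24   0.2168] F [ 0.9006  0.7419 -4.1537] w 0.17806673579891807 j7 -0.5632824318305664 yaw of tool y -0.11943507661943513 z axis [ 0.0009  0.0004 -1.    ]
```

Run:
```python
from h import *
im,d=ctrl.get_image("side");cv2.imwrite("pics/side1.png",cv2.resize(im[90:230,150:340,::-1],None,fx=4,fy=4,interpolation=cv2.INTER_CUBIC))
```

```text
(no output)
```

View pics/side1.png

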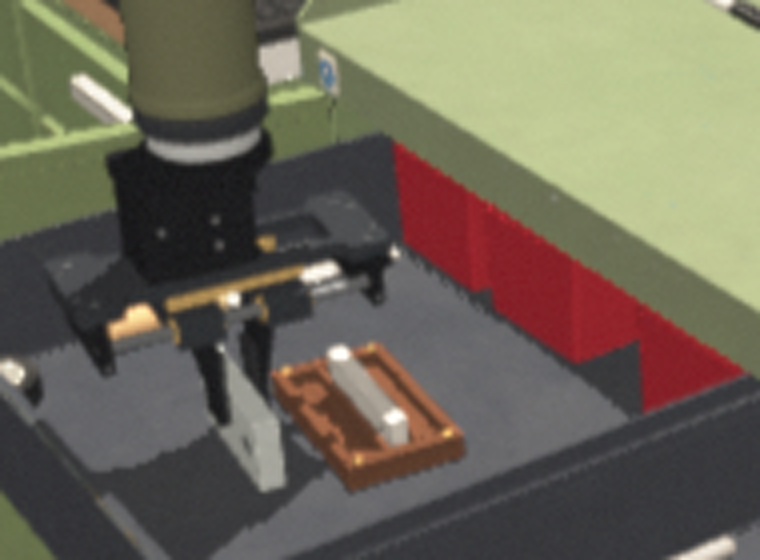

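The picture shows the tall bar in the gripper at about crop (250,430), clear of the stand. The low bar is still in the middle slot at about (370,390). Now I'll lower the tall bar gently to the floor.

To row units: 0.008 m is 0.0107, 0.0075 m is 0.01.

Request:
hand_motion:
  segments:
    - {"tz": 0.0053, "jaw": 0}
    - {"tz": 0.008, "jaw": 0}
    - {"tz": 0.0093, "jaw": 0}
    - {"tz": 0.01, "jaw": 0}
    - {"tz": 0.0107, "jaw": 0}
    - {"tz": 0.0107, "jaw": 0}
    - {"tz": 0.0107, "jaw": 0}
  grip_force: 60

```text
time: 4.75
position: [0.4785, 0.2399, 0.2085]
tool_rot: [-2.35, -2.085, 0.0]
ft_force: [-0.7, -0.4, -0.4]
grip_width: 0.18
grip_force: 59.9
```

```bash
python3 st.py
```

```text
t 4.75 p [0.4785 0.2399 0.2085] F [-0.7378 -0.4146 -0.3823] w 0.18001940019191848 j7 -0.5599453659569951 yaw of tool y -0.11904627640922895 z axis [-0.0002 -0.     -1.    ]
```

To row units: -0.08 m is -0.1067, -0.05 m is -0.0667.

Request:
hand_motion:
  segments:
    - {"jaw": 0.4}
    - {"jaw": 0.4}
    - {"jaw": 0.4}
    - {"jaw": 0.4}
    - {"tz": -0.0267, "jaw": 0.4}
    - {"tz": -0.0667, "jaw": 0.4}
    - {"tz": -0.1067, "jaw": 0.4}
    - {"tz": -0.1067, "jaw": 0.4}
    - {"tz": -0.1067, "jaw": 0.4}

```text
time: 5.65
position: [0.4787, 0.2401, 0.2889]
tool_rot: [2.349, 2.085, 0.003]
ft_force: [0.2, 0.4, 0.3]
grip_width: 0.4
grip_force: 0.0
```

```bash
python3 st.py .5609 .229 .2025 -.118
```

Run:
```python
from h import *
np.set_printoptions(precision=4,suppress=True)
im,d=ctrl.get_image("top"); P=cloud("top",d)
cv2.imwrite("pics/t2.png",im[:,:,::-1])
for c,b,a in bars("top",im,(165,190,237,265)): w=plane("top",b,.033); print(c,a,w.mean(0),"plane .048:",plane("top",c,.048))
```

```text
t 5.65 p [0.4787 0.2401 0.2889] F [0.1535 0.4273 0.3199] w 0.4000533842093025 j7 -0.5884337710047045 yaw of tool y -0.11888496225867319 z axis [ 0.0015  0.0012 -1.    ]
shift [-0.0014  0.0828  0.0865] turn -0.000884962258673197
[210.0961 213.7795] 52.0 [0.559  0.2036 0.033 ] plane .048: [[0.5571 0.2011 0.048 ]]
```

To row units: 0.0855 m is 0.114, 0.083 m is 0.1107.

Request:
hand_motion:
  segments:
    - {"tx": -0.0013, "ty": 0.0533, "jaw": 0.4}
    - {"tx": -0.0013, "ty": 0.1107, "jaw": 0.4}
    - {"tx": -0.0013, "ty": 0.1107, "jaw": 0.4}
    - {"tx": -0.0013, "ty": 0.1107, "tz": 0.0533, "jaw": 0.4}
    - {"tx": -0.0013, "ty": 0.1107, "tz": 0.0933, "jaw": 0.4}
    - {"tx": -0.0013, "ty": 0.1107, "tz": 0.1067, "jaw": 0.4}
    - {"tx": -0.0013, "ty": 0.1107, "tz": 0.114, "jaw": 0.4}
    - {"tx": -0.0013, "ty": 0.1107, "tz": 0.114, "jaw": 0.4}
    - {"tx": -0.0013, "ty": 0.1107, "tz": 0.114, "jaw": 0.4}
  grip_force: 40

```text
time: 6.6
position: [0.5614, 0.2294, 0.2042]
tool_rot: [2.349, 2.085, 0.004]
ft_force: [0.2, 0.2, -0.2]
grip_width: 0.403
grip_force: 0.0
```

```bash
python3 st.py
```

```text
t 6.6 p [0.5614 0.2294 0.2042] F [ 0.2414  0.1584 -0.1974] w 0.4033205196672394 j7 -0.4415803232069578 yaw of tool y -0.11894999043614761 z axis [ 0.0021  0.0011 -1.    ]
```

To row units: 0.0005 m is 0.0007.

Request:
hand_motion:
  segments:
    - {"tz": 0.0007, "jaw": 0.4}
    - {"tz": 0.0007, "jaw": 0}
    - {"tz": 0.0007, "jaw": 0}
    - {"tz": 0.0007, "jaw": 0}
    - {"tz": 0.0007, "jaw": 0}
    - {"tz": 0.0007, "jaw": 0}
    - {"tz": 0.0007, "jaw": 0}
  grip_force: 40

```text
time: 7.3
position: [0.561, 0.2291, 0.2025]
tool_rot: [2.349, 2.085, 0.001]
ft_force: [-0.1, 0.2, 0.9]
grip_width: 0.131
grip_force: 40.0
```

```bash
python3 st.py
```

```text
t 7.3 p [0.561  0.2291 0.2025] F [-0.1249  0.1628  0.8743] w 0.13090698901824502 j7 -0.44121133032790494 yaw of tool y -0.11900130961524506 z axis [ 0.0006  0.0002 -1.    ]
```

To row units: -0.12 m is -0.16, -0.09 m is -0.12.

Request:
hand_motion:
  segments:
    - {"tz": -0.0133, "jaw": 0}
    - {"tz": -0.04, "jaw": 0}
    - {"tz": -0.08, "jaw": 0}
    - {"tz": -0.12, "jaw": 0}
    - {"tz": -0.16, "jaw": 0}
    - {"tz": -0.16, "jaw": 0}
    - {"tz": -0.16, "jaw": 0}
  grip_force: 50

```text
time: 8.0
position: [0.5607, 0.229, 0.3227]
tool_rot: [-2.349, -2.085, -0.001]
ft_force: [0.5, 0.1, -2.4]
grip_width: 0.131
grip_force: 49.9
```

```bash
python3 st.py .5101 -.2337 .32 .087
```

```text
t 8.0 p [0.5607 0.229  0.3227] F [ 0.5492  0.1331 -2.3658] w 0.13132533843956876 j7 -0.47621980680905296 yaw of tool y -0.11902581614854935 z axis [ 0.0004  0.0006 -1.    ]
shift [-0.4655  0.0047  0.0024] turn -0.20602581614854934
```

To row units: -0.4655 m is -0.6207, -0.445 m is -0.5933, -0.206 rad is -0.0328.

Request:
hand_motion:
  segments:
    - {"tx": -0.04, "jaw": 0}
    - {"tx": -0.0933, "jaw": 0}
    - {"tx": -0.16, "jaw": 0}
    - {"tx": -0.2267, "rz": -0.008, "jaw": 0}
    - {"tx": -0.2933, "rz": -0.0159, "jaw": 0}
    - {"tx": -0.36, "rz": -0.0239, "jaw": 0}
    - {"tx": -0.4267, "rz": -0.0328, "jaw": 0}
    - {"tx": -0.4933, "ty": 0.004, "rz": -0.0328, "jaw": 0}
    - {"tx": -0.5467, "ty": 0.0063, "rz": -0.0328, "jaw": 0}
    - {"tx": -0.5933, "ty": 0.0063, "rz": -0.0328, "jaw": 0}
    - {"tx": -0.6207, "ty": 0.0063, "rz": -0.0328, "jaw": 0}
    - {"tx": -0.6207, "ty": 0.0063, "rz": -0.0328, "jaw": 0}
    - {"tx": -0.6207, "ty": 0.0063, "rz": -0.0328, "jaw": 0}
    - {"tx": -0.6207, "ty": 0.0063, "rz": -0.0328, "jaw": 0}
    - {"tx": -0.6207, "ty": 0.0063, "tz": 0.0533, "rz": -0.0328, "jaw": 0}
    - {"tx": -0.6207, "ty": 0.0063, "tz": 0.0933, "rz": -0.0328, "jaw": 0}
    - {"tx": -0.6207, "ty": 0.0063, "tz": 0.0933, "rz": -0.0328, "jaw": 0}
  grip_force: 50

```text
time: 9.7
position: [0.5087, -0.2308, 0.2479]
tool_rot: [-2.114, -2.313, 0.006]
ft_force: [-1.0, -0.4, -1.4]
grip_width: 0.131
grip_force: 49.9
```

```bash
python3 st.py .5101 -.2337 .1985 .087;python3 - <<'E'
from h import *
im,d=ctrl.get_image("side");cv2.imwrite("pics/side2.png",cv2.resize(im[190:380,240:450,::-1],None,fx=3,fy=3,interpolation=cv2.INTER_CUBIC))
E
```

```text
t 9.7 p [ 0.5087 -0.2308  0.2479] F [-0.9602 -0.3628 -1.3542] w 0.13083211840857892 j7 0.6263587761226174 yaw of tool y 0.08981827269659252 z axis [-0.0087  0.0031 -1.    ]
shift [-0.0032  0.0015  0.0494] turn 0.0028182726965925303
```

View pics/side2.png

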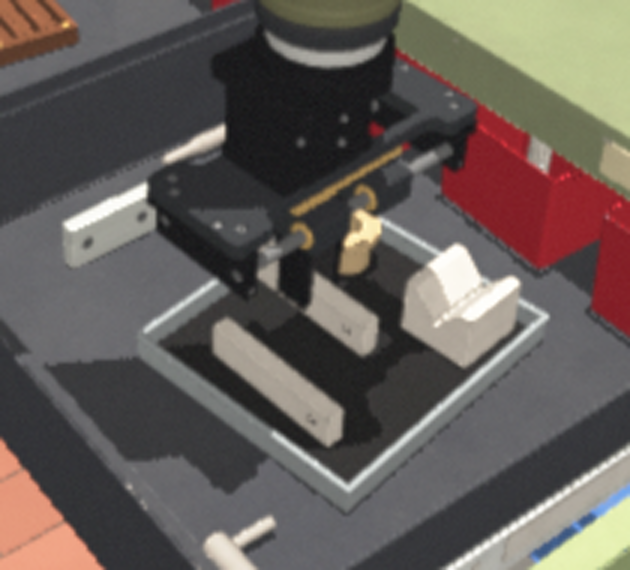

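The side crop shows the low bar held level above the free mat at about (340,310), with the twin at (280,385). Nothing is touching the bushing or the V-block.

To row units: 0.03 m is 0.04.

Request:
hand_motion:
  segments:
    - {"tz": 0.04, "jaw": 0}
    - {"tz": 0.04, "jaw": 0}
    - {"tz": 0.04, "jaw": 0}
    - {"tz": 0.04, "jaw": 0}

```text
time: 10.15
position: [0.5112, -0.2338, 0.2243]
tool_rot: [2.121, 2.314, 0.002]
ft_force: [0.4, -0.1, -0.6]
grip_width: 0.134
grip_force: 49.9
```

```bash
python3 st.py .5101 -.2337 .1985 .087
```

```text
t 10.15 p [ 0.5112 -0.2338  0.2243] F [ 0.3822 -0.1208 -0.6109] w 0.13376746877212445 j7 0.6486670882464535 yaw of tool y 0.08740465367250418 z axis [ 0.0029 -0.0006 -1.    ]
shift [ 0.0002 -0.0011  0.0258] turn 0.00040465367250418216
```

To row units: 0.0245 m is 0.0327, 0.0235 m is 0.0313.

Request:
hand_motion:
  segments:
    - {"tz": 0.0133, "jaw": 0}
    - {"tz": 0.024, "jaw": 0}
    - {"tz": 0.028, "jaw": 0}
    - {"tz": 0.03, "jaw": 0}
    - {"tz": 0.0313, "jaw": 0}
    - {"tz": 0.0323, "jaw": 0}
    - {"tz": 0.0327, "jaw": 0}
    - {"tz": 0.0327, "jaw": 0}
    - {"tz": 0.0327, "jaw": 0}

```text
time: 11.05
position: [0.5102, -0.2338, 0.1984]
tool_rot: [-2.123, -2.316, -0.001]
ft_force: [-3.5, 1.2, 5.7]
grip_width: 0.128
grip_force: 50.0
```

```bash
python3 st.py .5101 -.2337 .1985 .087
```

```text
t 11.05 p [ 0.5102 -0.2338  0.1984] F [-3.4519  1.1965  5.6507] w 0.12806216846240662 j7 0.6687345439859768 yaw of tool y 0.08691301147061499 z axis [ 0.0001  0.0005 -1.    ]
shift [ 0.0001 -0.0001 -0.0001] turn -8.698852938500423e-05
```

To row units: -0.125 m is -0.1667, -0.1 m is -0.1333.

Request:
hand_motion:
  segments:
    - {"jaw": 0.19}
    - {"jaw": 0.19}
    - {"jaw": 0.19}
    - {"tz": -0.0133, "jaw": 0.19}
    - {"tz": -0.04, "jaw": 0.19}
    - {"tz": -0.08, "jaw": 0.3}
    - {"tz": -0.1333, "jaw": 0.4}
    - {"tz": -0.1667, "jaw": 0.4}
    - {"tz": -0.1667, "jaw": 0.4}
    - {"tz": -0.1667, "jaw": 0.4}

```text
time: 12.05
position: [0.5103, -0.2337, 0.3236]
tool_rot: [2.122, 2.315, 0.002]
ft_force: [-0.5, 0.2, -1.2]
grip_width: 0.394
grip_force: 0.0
```

```bash
python3 st.py .4785 .2399 .33 -.119
```

Run:
```python
from h import *
np.set_printoptions(precision=4,suppress=True)
im,d=ctrl.get_image("side");cv2.imwrite("pics/side3.png",cv2.resize(im[190:380,240:450,::-1],None,fx=3,fy=3,interpolation=cv2.INTER_CUBIC))
P=cloud("side",d);m=P.reshape(-1,3)
# points near top of low bars
k=m[(m[:,2]>.022)&(m[:,2]<.036)&(m[:,0]>.45)&(m[:,0]<.54)&(m[:,1]<-.17)&(m[:,1]>-.3)]
for lo,hi in((.45,.495),(.495,.54)):
    q=k[(k[:,0]>lo)&(k[:,0]<hi)];print(len(q),q.mean(0),np.percentile(q[:,2],[50,95]),np.polyfit(q[:,1],q[:,0],1)[0])
```

```text
t 12.05 p [ 0.5103 -0.2337  0.3236] F [-0.5192  0.2076 -1.1711] w 0.39446410455015884 j7 0.5823468444150287 yaw of tool y 0.08705042406617658 z axis [ 0.0018  0.     -1.    ]
shift [ 0.4746  0.0095 -0.0065] turn 0.20605042406617657
346 [ 0.476  -0.2428  0.0262] [0.0264 0.0283] -0.08838084983658515
338 [ 0.5085 -0.2377  0.0261] [0.0263 0.0283] -0.08579573258937759
```

View pics/side3.png

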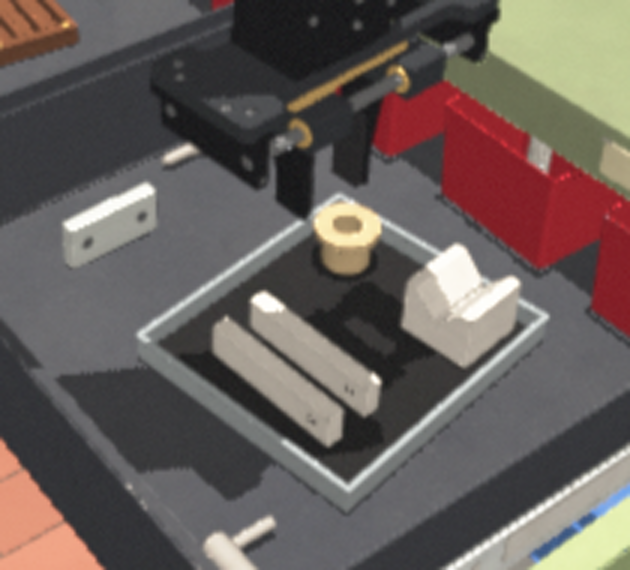

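The low bar stands on edge next to the twin, with its near end at about (375,395) against the twin's (335,425). They are parallel to within 0.2° and 33 mm apart, centre to centre. Now back to the tall bar.

To row units: 0.4746 m is 0.6328, 0.0095 m is 0.0127, 0.206 rad is 0.0328.

Request:
hand_motion:
  segments:
    - {"tx": 0.0533, "jaw": 0.4}
    - {"tx": 0.12, "jaw": 0.4}
    - {"tx": 0.1867, "jaw": 0.4}
    - {"tx": 0.2533, "rz": 0.008, "jaw": 0.4}
    - {"tx": 0.32, "rz": 0.0159, "jaw": 0.4}
    - {"tx": 0.3867, "rz": 0.0239, "jaw": 0.4}
    - {"tx": 0.4533, "rz": 0.0328, "jaw": 0.4}
    - {"tx": 0.52, "ty": 0.0067, "rz": 0.0328, "jaw": 0.4}
    - {"tx": 0.5733, "ty": 0.0127, "rz": 0.0328, "jaw": 0.4}
    - {"tx": 0.6133, "ty": 0.0127, "rz": 0.0328, "jaw": 0.4}
    - {"tx": 0.6328, "ty": 0.0127, "rz": 0.0328, "jaw": 0.4}
    - {"tx": 0.6328, "ty": 0.0127, "rz": 0.0328, "jaw": 0.4}
    - {"tx": 0.6328, "ty": 0.0127, "rz": 0.0328, "jaw": 0.4}
    - {"tx": 0.6328, "ty": 0.0127, "rz": 0.0328, "jaw": 0.4}
    - {"tx": 0.6328, "ty": 0.0127, "rz": 0.0328, "jaw": 0.4}
  grip_force: 60

```text
time: 13.6
position: [0.479, 0.2381, 0.3229]
tool_rot: [2.353, 2.082, 0.0]
ft_force: [0.2, 0.5, 0.2]
grip_width: 0.402
grip_force: 0.0
```

```bash
python3 st.py .4785 .2399 .2085 -.119
```

Run:
```python
from h import *
np.set_printoptions(precision=4,suppress=True)
im,d=ctrl.get_image("side");P=cloud("side",d);m=P.reshape(-1,3)
k=m[(m[:,2]>.043)&(m[:,2]<.053)&(m[:,0]>.45)&(m[:,0]<.51)&(m[:,1]<.31)&(m[:,1]>.17)]
print(len(k),k.mean(0),k.min(0),k.max(0),np.polyfit(k[:,1],k[:,0],1)[0])
```

```text
t 13.6 p [0.479  0.2381 0.3229] F [0.1514 0.5333 0.1971] w 0.4022781967598594 j7 -0.6042633476496131 yaw of tool y -0.12201063343178738 z axis [ 0.0002 -0.0002 -1.    ]
shift [ 0.0017 -0.0007  0.1144] turn -0.0030106334317873823
157 [0.4763 0.2339 0.0464] [0.4638 0.1861 0.0433] [0.4915 0.2906 0.0497] 0.12206827041256686
```

To row units: 0.113 m is 0.1507, 0.111 m is 0.148, -0.002 rad is -0.0003.

Request:
hand_motion:
  segments:
    - {"tx": 0.0013, "tz": 0.0533, "jaw": 0.4}
    - {"tx": 0.0013, "tz": 0.1067, "jaw": 0.4}
    - {"tx": 0.0013, "tz": 0.1333, "rz": -0.0003, "jaw": 0.4}
    - {"tx": 0.0013, "tz": 0.148, "rz": -0.0003, "jaw": 0.4}
    - {"tx": 0.0013, "tz": 0.1507, "rz": -0.0003, "jaw": 0.4}
    - {"tx": 0.0013, "tz": 0.1507, "rz": -0.0003, "jaw": 0.4}
    - {"tx": 0.0013, "tz": 0.1507, "rz": -0.0003, "jaw": 0}
    - {"tx": 0.0013, "tz": 0.1507, "rz": -0.0003, "jaw": 0}
    - {"tx": 0.0013, "tz": 0.1507, "rz": -0.0003, "jaw": 0}
    - {"tx": 0.0013, "tz": 0.1507, "rz": -0.0003, "jaw": 0}
    - {"tx": 0.0013, "tz": 0.1507, "rz": -0.0003, "jaw": 0}
    - {"tx": 0.0013, "tz": 0.1507, "rz": -0.0003, "jaw": 0}
  grip_force: 60

```text
time: 14.85
position: [0.4788, 0.2412, 0.2105]
tool_rot: [-2.347, -2.088, -0.002]
ft_force: [-0.8, 1.0, 6.6]
grip_width: 0.18
grip_force: 60.0
```

```bash
python3 st.py .4785 .2399 .2085 -.119
```

```text
t 14.85 p [0.4788 0.2412 0.2105] F [-0.8262  0.9958  6.5799] w 0.17986013403610773 j7 -0.5731406544178811 yaw of tool y -0.11695574999892398 z axis [ 0.0008  0.0007 -1.    ]
shift [-0.0013 -0.0002  0.002 ] turn 0.0020442500010760117
```

To row units: -0.06 m is -0.08, -0.05 m is -0.0667.

Request:
hand_motion:
  segments:
    - {"tz": -0.0133, "jaw": 0}
    - {"tz": -0.04, "jaw": 0}
    - {"tz": -0.0667, "jaw": 0}
    - {"ty": 0.0267, "tz": -0.08, "jaw": 0}
    - {"ty": 0.0533, "tz": -0.08, "jaw": 0}
    - {"ty": 0.08, "tz": -0.08, "jaw": 0}
    - {"ty": 0.08, "tz": -0.08, "jaw": 0}
    - {"ty": 0.08, "tz": -0.08, "jaw": 0}
    - {"ty": 0.08, "tz": -0.08, "jaw": 0}
    - {"ty": 0.08, "tz": -0.08, "jaw": 0}
    - {"ty": 0.08, "tz": -0.08, "jaw": 0}
  grip_force: 60

```text
time: 15.95
position: [0.5376, 0.2343, 0.2697]
tool_rot: [-2.346, -2.088, 0.0]
ft_force: [-0.1, 0.0, -4.2]
grip_width: 0.182
grip_force: 60.0
```

```bash
python3 st.py .5387 .2341 .2186 -.119
```

```text
t 15.95 p [0.5376 0.2343 0.2697] F [-0.1459  0.0269 -4.1551] w 0.1817986818133016 j7 -0.5077248837652892 yaw of tool y -0.11620023175351837 z axis [-0.0004  0.0001 -1.    ]
shift [-0.      0.0011  0.0511] turn 0.002799768246481621
```

To row units: 0.043 m is 0.0573, 0.041 m is 0.0547, 0.0028 rad is 0.0004.

Request:
hand_motion:
  segments:
    - {"ty": 0.0015, "rz": 0.0004, "jaw": 0}
    - {"ty": 0.0015, "tz": 0.0267, "rz": 0.0004, "jaw": 0}
    - {"ty": 0.0015, "tz": 0.0427, "rz": 0.0004, "jaw": 0}
    - {"ty": 0.0015, "tz": 0.0507, "rz": 0.0004, "jaw": 0}
    - {"ty": 0.0015, "tz": 0.0547, "rz": 0.0004, "jaw": 0}
    - {"ty": 0.0015, "tz": 0.0573, "rz": 0.0004, "jaw": 0}
    - {"ty": 0.0015, "tz": 0.0573, "rz": 0.0004, "jaw": 0}
    - {"ty": 0.0015, "tz": 0.0573, "rz": 0.0004, "jaw": 0}
  grip_force: 60

```text
time: 16.75
position: [0.5395, 0.234, 0.2273]
tool_rot: [2.35, 2.084, 0.002]
ft_force: [1.0, 0.5, -5.1]
grip_width: 0.174
grip_force: 60.0
```

```bash
python3 st.py .5387 .2341 .2186 -.119
```

```text
t 16.75 p [0.5395 0.234  0.2273] F [ 1.0133  0.4802 -5.1112] w 0.17392038973818588 j7 -0.49736084927053126 yaw of tool y -0.11975878033524787 z axis [ 0.0009  0.0005 -1.    ]
shift [ 0.     -0.0008  0.0087] turn -0.0007587803352478717
```

Its underside is at about 17 mm, entering between the ribs, and there's no contact force. I'll continue slowly.

To row units: 0.007 m is 0.0093, 0.0055 m is 0.0073.

Request:
hand_motion:
  segments:
    - {"ty": -0.0004, "tz": 0.0027, "jaw": 0}
    - {"ty": -0.0004, "tz": 0.0053, "jaw": 0}
    - {"ty": -0.0004, "tz": 0.0073, "jaw": 0}
    - {"ty": -0.0004, "tz": 0.0093, "jaw": 0}
    - {"ty": -0.0004, "tz": 0.0093, "jaw": 0}
    - {"ty": -0.0004, "tz": 0.0093, "jaw": 0}
  grip_force: 60

```text
time: 17.35
position: [0.539, 0.2339, 0.2197]
tool_rot: [2.35, 2.085, -0.0]
ft_force: [0.0, -0.2, -4.7]
grip_width: 0.179
grip_force: 60.0
```

```bash
python3 st.py .5387 .2341 .2186 -.119
```

```text
t 17.35 p [0.539  0.2339 0.2197] F [ 0.0383 -0.1916 -4.6508] w 0.17864344935246285 j7 -0.4956056019577011 yaw of tool y -0.11969800070683914 z axis [-0. -0. -1.]
shift [ 0.0002 -0.0003  0.0011] turn -0.0006980007068391469
```

To row units: 0.0013 m is 0.0017, 0.001 m is 0.0013.

Request:
hand_motion:
  segments:
    - {"tz": 0.0007, "jaw": 0}
    - {"tz": 0.0013, "jaw": 0}
    - {"tz": 0.0017, "jaw": 0}
    - {"tz": 0.0017, "jaw": 0}
    - {"tz": 0.0017, "jaw": 0}
  grip_force: 60

```text
time: 17.85
position: [0.539, 0.2339, 0.2187]
tool_rot: [2.35, 2.085, 0.0]
ft_force: [0.4, -0.9, -3.8]
grip_width: 0.179
grip_force: 60.0
```

```bash
python3 st.py .5387 .2341 .2186 -.119
```

```text
t 17.85 p [0.539  0.2339 0.2187] F [ 0.362  -0.9114 -3.8121] w 0.17945772916811423 j7 -0.49525523003682514 yaw of tool y -0.11969939402545002 z axis [ 0.0002  0.0001 -1.    ]
shift [ 0.0002 -0.0003  0.0001] turn -0.000699394025450023
```

Its weight is still on the gripper, so I'll go down by feel.

To row units: 0.001 m is 0.0013, 0.0005 m is 0.0007.

Request:
hand_motion:
  segments:
    - {"tz": 0.0007, "jaw": 0}
    - {"tz": 0.0013, "jaw": 0}
    - {"tz": 0.0013, "jaw": 0}
    - {"tz": 0.0013, "jaw": 0}
  grip_force: 60

```text
time: 18.25
position: [0.5391, 0.2339, 0.2186]
tool_rot: [-2.35, -2.084, -0.0]
ft_force: [-3.7, -2.1, 5.9]
grip_width: 0.177
grip_force: 60.0
```

Request:
hand_motion:
  segments:
    - {"tz": 0.0007, "jaw": 0}
    - {"tz": 0.0007, "jaw": 0}
    - {"tz": 0.0007, "jaw": 0}
  grip_force: 60

```text
time: 18.55
position: [0.5391, 0.2338, 0.2186]
tool_rot: [-2.35, -2.084, -0.0]
ft_force: [-5.5, -2.3, 8.4]
grip_width: 0.181
grip_force: 60.0
```

Contact came at exactly the expected seated height. I'll release, retreat and check.

To row units: 0.18 m is 0.24, -0.17 m is -0.2267.

Request:
hand_motion:
  segments:
    - {"tz": -0.0013, "jaw": 0}
    - {"tz": -0.0013, "jaw": 0.3}
    - {"tz": -0.0013, "jaw": 0.3}
    - {"tz": -0.0013, "jaw": 0.4}
    - {"tz": -0.0013, "jaw": 0.4}
    - {"tz": -0.04, "jaw": 0.4}
    - {"tz": -0.0933, "jaw": 0.4}
    - {"tz": -0.16, "jaw": 0.4}
    - {"tz": -0.2, "jaw": 0.4}
    - {"ty": -0.0667, "tz": -0.2267, "jaw": 0.4}
    - {"tx": 0.0667, "ty": -0.1333, "tz": -0.2267, "jaw": 0.4}
    - {"tx": 0.1333, "ty": -0.1333, "tz": -0.2267, "jaw": 0.4}
    - {"tx": 0.2, "ty": -0.1333, "tz": -0.2267, "jaw": 0.4}
    - {"tx": 0.24, "ty": -0.1333, "tz": -0.2267, "jaw": 0.4}
    - {"tx": 0.24, "ty": -0.1333, "tz": -0.2267, "jaw": 0.4}
    - {"tx": 0.24, "ty": -0.1333, "tz": -0.2267, "jaw": 0.4}

```text
time: 20.15
position: [0.4607, 0.4257, 0.386]
tool_rot: [2.348, 2.087, -0.002]
ft_force: [0.5, -0.5, -0.1]
grip_width: 0.399
grip_force: 0.0
```

Run:
```python
from h import *
np.set_printoptions(precision=4,suppress=True)
I={}
for n in("top","side"):
    im,d=ctrl.get_image(n);I[n]=im;m=cloud(n,d).reshape(-1,3)
    for nm,z0,z1,x0,x1,y0,y1 in(("tall",.048,.064,.5,.57,.15,.3),("low",.022,.036,.495,.54,-.3,-.17),("twin",.022,.036,.45,.495,-.3,-.17)):
        k=m[(m[:,2]>z0)&(m[:,2]<z1)&(m[:,0]>x0)&(m[:,0]<x1)&(m[:,1]>y0)&(m[:,1]<y1)]
        if len(k)>20: print(n,nm,len(k),k.mean(0),"ztop med",np.median(k[:,2]),"slope",np.polyfit(k[:,1],k[:,0],1)[0])
a=cv2.resize(I["top"][150:270,170:440,::-1],None,fx=2.6,fy=2.6,interpolation=cv2.INTER_CUBIC)
b=cv2.resize(I["side"][150:240,190:325,::-1],None,fx=2.6,fy=2.6,interpolation=cv2.INTER_CUBIC)
c=np.zeros((b.shape[0],a.shape[1],3),np.uint8);c[:,:b.shape[1]]=b;cv2.imwrite("pics/end.png",np.vstack([a,c]))
```

```text
top tall 305 [0.5384 0.2314 0.0559] ztop med 0.05601476790175941 slope 0.12120464655673946
top low 214 [ 0.5106 -0.2327  0.0276] ztop med 0.027724808218720753 slope -0.08869022223580533
top twin 212 [ 0.4777 -0.2381  0.0276] ztop med 0.027662802303579703 slope -0.06755475594795977
side tall 164 [0.5358 0.2266 0.0538] ztop med 0.054074012342677946 slope 0.11386919774951075
side low 339 [ 0.5085 -0.2379  0.0261] ztop med 0.026382944997706326 slope -0.08719985269337478
side twin 350 [ 0.4759 -0.2428  0.0262] ztop med 0.026410705683472036 slope -0.08790063073170763
```

View pics/end.png

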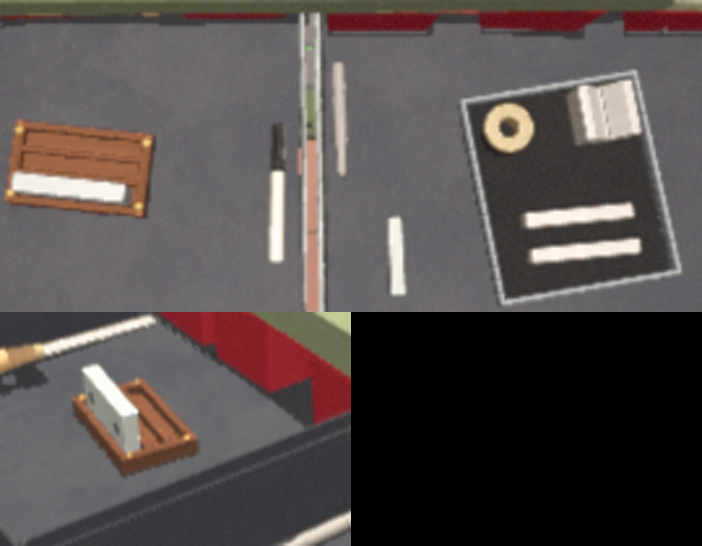

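The tall bar is fully seated in the front slot at crop (70,187), with its top at 56 mm. The low bar stands beside the twin at (580,215) and (585,250), and the other things in the tray look undisturbed. Handing in the job.

```bash
python3 -c "
from bench import ctrl
print(ctrl.close_job())"
```

```text
the job is handed in; nothing more can be done
None
```

I handed the job in at about 20 s: the low parallel stands on edge beside its twin (33 mm between centres), and the tall one is back down in the front slot (top at 56 mm).

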